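Load the pigment jars into the guarded bench shaker

TASK

Get the jar shaker ready to mix: pull up the red plunger knob and slide the clear lid fully back until the plunger drops in, swing the orange clamp lever free, draw the clamp bar back and stand every white-capped pigment jar that is on the bench beside it (not the black-capped stock in the wooden rack) upright on the platform in one row between the bar and the fixed rest. Then slide the bar up snug against the jars, lock the lever again, and slide the lid fully shut so that the plunger drops home. Leave the dishes, bottle, brushes and tools around it where they are.

Things in the scene. Friction and masses are not known exactly. Their poses are not given: they have to be found in the camera images.
- shaker: Bench jar shaker, fixed: an open-topped grey well, 250 mm long (x), 316 mm wide, walls up to z 150, blue motor housing behind it (+x). Origin on the bench under the well; x points away from the robot (yawed up to 0.12 rad), y left, z up. Offsets in these notes are in this frame, in mm. Aluminium side rails (outer edges y +-178, x -137 to 345, top z 150) carry the lid
- platform (a point): Centre of the flat black mat that the jars stand on: shaker x 0, y 0, z 55; axes as the shaker's. The mat is clear from x -125 to 55 and y -150 to 150. A red line across it at x -1 shows where the clamp bar's face comes when it is against the jars
- rest (a point): Middle of the front face of the fixed rest, a rubber-faced bar 280 mm long in y at the far side of the mat: shaker x 55, y 0, z 74; its top is at z 87
- lid (a joint): Clear flat lid, 252 x 352 mm, 6 mm thick, top at z 158, aluminium edges, sliding on the rails: 0 shut, grows in m along the shaker's +x to 0.220 fully open (firm stops at both ends; about 4 N to slide once free). Shut it covers x -137 to 115, open x 83 to 335
- plunger (a joint): Spring index plunger on the lid: lift of its knob and pin, m; 0 home, at most 0.014; 7 N at home, 12 N at 14 mm. Its pin drops into a hole in the right-hand rail with the lid fully shut, into another with it fully open, and locks it there; the lid is free with the pin 10 mm up. Let go between the holes, the pin rides on the rail (about 10 mm up) and drops in by itself at the stop
- plunger_top (a point): Centre of the top of the red plunger knob, a round head 32 mm across and 20 mm high; under the head a thin stem, then a 24 mm bushing whose top is 28 mm below this point (home); lid's top 42 mm below. Moves with the lid; shaker x -95, y -164, z 200 when shut and home. It also serves as the lid's handle: lift and slide in one grip
- bar (a joint): Clamp bar sliding on the mat along x, in m, growing towards the robot (shaker -x), 0 to 0.075. The gap between its rubber face and the rest is 30 mm + value, so the value is 0.026 when it is snug on the 56 mm jars. About 8 N to slide with the lever free; held fast by the locked lever. 260 mm long in y, top at z 87
- bar_handle (a point): Centre of the top of the bar's black handle, an upright round knob 26 mm across and 34 mm high, at shaker y -85, z 137, 24 mm towards the robot from the bar's face; moves with the bar
- lever (a joint): Orange clamp lever on the left of the bar, turning about a vertical axis: 0 locked (pointing to the shaker's -x, towards the robot), 1.57 rad free (pointing along the bar, to the shaker's -y; counter-clockwise seen from above); stops at -0.1 and 1.75. Grips the bar below 0.3, frees it above 0.5, stays where left; about 2 N at its handle
- lever_grip (a point): Centre of the top of the lever's upright round black handle, 16 mm across, standing 26 mm above the lever arm and revolving freely on its own pin, 65 mm from the pivot axis, z 137; swings with the lever
- lever_pivot (a point): Point on the lever's vertical pivot axis at the height of the grip's top (z 137), at shaker y 85, 24 mm towards the robot from the bar's face; moves with the bar
- jar_red: Straight-sided pigment jar with red contents and a white screw cap, 56 mm in diameter over its whole height of 66 mm, about 240 g, heavy at the bottom; may be absent (None). Origin: centre of its underside, z up
- jar_blue: Straight-sided pigment jar with blue contents and a white screw cap, 56 mm in diameter over its whole height of 66 mm, about 240 g, heavy at the bottom; may be absent (None). Origin: centre of its underside, z up
- jar_green: Straight-sided pigment jar with green contents and a white screw cap, 56 mm in diameter over its whole height of 66 mm, about 240 g, heavy at the bottom; may be absent (None). Origin: centre of its underside, z up
- jar_ochre: Straight-sided pigment jar with ochre yellow contents and a white screw cap, 56 mm in diameter over its whole height of 66 mm, about 240 g, heavy at the bottom; may be absent (None). Origin: centre of its underside, z up
- dish_pink: Bystander: white porcelain dish of pink pigment, 92 mm wide, 30 mm high; origin at the centre of its underside
- dish_teal: Bystander: white porcelain dish of teal pigment, 92 mm wide, 30 mm high; origin at the centre of its underside
- dish_violet: Bystander: white porcelain dish of violet pigment, 92 mm wide, 30 mm high; origin at the centre of its underside
- binder: Bystander: amber bottle, 64 mm wide, 170 mm high; origin at the centre of its underside
- brush_pot: Bystander: blue pot of brushes, 80 mm wide, 90 mm high, brushes up to about 250 mm; origin at the centre of its underside
- palette_knife: Bystander: palette knife lying flat, 200 mm long
- flat_brush: Bystander: flat brush lying flat, 180 mm long
Not all that is in view belongs to the job. Leave any pink look-alike of the jar_ochre alone.

How it is judged:
By the outcome, as a careful person would: the job done as asked, in the order asked, and still so for the second after the job is handed in, with the robot touching nothing.
Of jar_red, jar_blue, jar_green, jar_ochre only 2 to 4 are there at a start; the rules pass over those that are not, and their reading is None.
At some moment in a run one of jar_red, jar_blue, jar_green, jar_ochre may be knocked a few centimetres aside while the robot is not near it.
Once in a run the grip may slacken for a moment while it holds something.
It also fails if it takes over 210 s, if anything falls off the work surface, if the arm or the gripper's body presses on something with over 40 N, if the wrist force passes 120 N, or if a joint passes its speed limit or range.

ROBOT

A 6-joint arm with a two-finger parallel gripper is mounted at the origin on the work surface. World frame = base frame: x ahead of the robot, y to its left, z up, the work surface at z = 0. Lengths are in m, angles in rad, forces in N, time in s.
With the tool pointing down it reaches from about 0.35 to 0.975 m from the base axis. Payload 4.9 kg.
Tool frame: the origin (TCP) lies midway between the tips of the shut fingers; the grasp point (between the pads) lies 19 mm behind it; z points along the fingers, y is the line along which they close (so a half turn about z gives the same grasp; the last joint's range is limited). The gripper opens to 85 mm and grips with 20 to 120 N. Pads are 22 mm wide; open, the fingers measure 114 mm over their backs; the gripper's body (76 mm by 85 mm) begins 54 mm behind the grasp point. The pads swing forward as they close: fully open they stand 13 mm farther back than shut.
Start: joints at [-1.398, 0.053, 1.613, -0, 1.476, -0.119], TCP at [0.18, -0.599, 0.231] pointing down, gripper open.
Joint ranges: [-3.01, 3.01], [-1.01, 2.22], [0.06, 2.58], [-1.02, 4.17], [0.09, 2.62], [-3.14, 3.14]. Speed limits (rad/s): [2.57, 2.57, 3.14, 3.14, 3.14, 3.14].

INTERFACE

Orientations are given as a rotation vector (axis times angle).
In Python, from rig import env gives the robot as it stands. Calls block until the motion is done:
- env.movep(position, orientation): joint-space move of the TCP to a pose.
- env.line_to(position, orientation=None, velocity=0.15): straight line of the TCP; orientation=None keeps the orientation; velocity is the mean speed in m/s.
- env.move_joints(angles): joint-space move.
- env.move_gripper(opening, newtons=None): opening from 0.0 (shut) to 1.0 (fully open); newtons is the grip in N (None keeps the last); returns when the fingers have stopped.
- env.wait(seconds).
- env.solve_ik(position, orientation): joint angles nearest the present ones, or None.
- env.observe(): the state.
- env.read_camera(name): name is "side" or "top"; returns (picture, depth): 400x640x3 uint8, red, green, blue; 400x640 float32, m along the optical axis (not along the pixel's ray), 0 where there is no reading.
- env.camera_params(name): a dict with "mtx" (3x3 intrinsics, pixels), "xyz" and "rotation" of the camera in the world. Camera axes: x right, y up, looking along -z (the intrinsics and any distortion apply to the point x, -y, -z); pixel columns grow to the right and rows downward; lengths in m; the calibration is good to about 2 mm. A picture is of the moment at which its call begins. camera_params takes no time and is no camera call.
A pose or a line that the arm cannot do raises env.Unreachable and nothing moves.
- env.sign_off(): hands the job in; it is judged then, once.
Trained networks look in the newest picture that a camera, given by its name, has taken for a name from the list of things; names that differ only in an ending like _2 or _b are one class to them, and where a whole thing is asked for, a point or a joint stands for the part that bears it (a point fixed in the world has none). Each returns a list of dicts, best first, with "conf" (0 to 1); they miss things now and then, are a little off and sometimes report something else, mostly with a low value. They report only what shows in the picture. A call takes as long as a camera call. They do not tell look-alikes from the thing itself.
- env.cut_out(target, camera): "pixels" (400x640 bool, what is visible of it) and "extent" ([centre column, centre row, width, height] in pixels, round what is visible of it).
The state is a dict: "clock": time; "q": joint angles; "qd": joint speeds; "joint_torque": joint torques, N m; "tool_pos": TCP position; "tcp_rot": TCP orientation; "contact_force": force on the tool from outside, world axes, zero at the start; "torque": the same for the moment, N m; "grip_width": opening from 0.0 (shut) to 1.0 (fully open); "grip_force": force on a finger pad.
Only numpy, scipy, OpenCV 4.12 (cv2) and the standard library are available. Lean on these libraries where they do the work, as an engineer would, in place of code of your own. Each camera call takes 0.05 s, during which the arm holds its last target. There are 200 camera calls.

## Working session

There is one attempt and no reset: what is moved stays moved. The work goes in short steps, each a Python script; the robot and the scene stay as the last script left them, time stands still between calls to the robot, and variables do not carry over. Pictures are saved under pics/ and viewed, at most 14 in all, crops included, and the job is handed in when it is done.

```bash
ls; mkdir -p pics
python3 - <<'E'
from rig import env
import cv2,numpy as np
for n in("top","side"):
    p,d=env.read_camera(n); cv2.imwrite(f"pics/{n}0.png",p[...,::-1]); c=env.camera_params(n); print(n,c)
o=env.observe();print(o)
E
```

```text
pics
top {'mtx': array([[495.54864034,   0.        , 313.68804073],
       [  0.        , 495.54864034, 194.02256794],
       [  0.        ,   0.        ,   1.        ]]), 'xyz': array([ 0.40809084, -0.02623922,  1.61747932]), 'rotation': array([ 0.06890709, -0.06919172, -1.5752668 ])}
side {'mtx': array([[384.91604353,   0.        , 317.88729744],
       [  0.        , 384.91604353, 197.95263677],
       [  0.        ,   0.        ,   1.        ]]), 'xyz': array([ 0.21315309, -0.91641291,  1.26521998]), 'rotation': array([ 0.69477262, -0.1187462 , -0.29537313])}
{'clock': 0.1, 'q': array([-1.39799919e+00,  5.33002282e-02,  1.61416599e+00,  3.73318345e-05,
        1.47601902e+00, -1.18999312e-01]), 'qd': array([ 4.55460940e-05, -1.14266872e-03, -3.95587658e-03,  1.46777814e-03,
        8.55576884e-04,  1.90372921e-03]), 'joint_torque': array([-3.85997528e-04, -3.94906783e+01, -3.71365178e+01, -1.29909677e-04,
        3.90229456e-03, -2.05850739e-06]), 'tool_pos': array([ 0.17970761, -0.59801011,  0.23017459]), 'tcp_rot': array([-3.10634352e+00, -4.56447684e-01,  2.15929274e-05]), 'contact_force': array([-0.30479452, -0.52306915,  0.1037464 ]), 'torque': array([0.00314887, 0.00339324, 0.00248376]), 'grip_force': 0.0, 'grip_width': 1.0003511427893454}
```

View pics/top0.png

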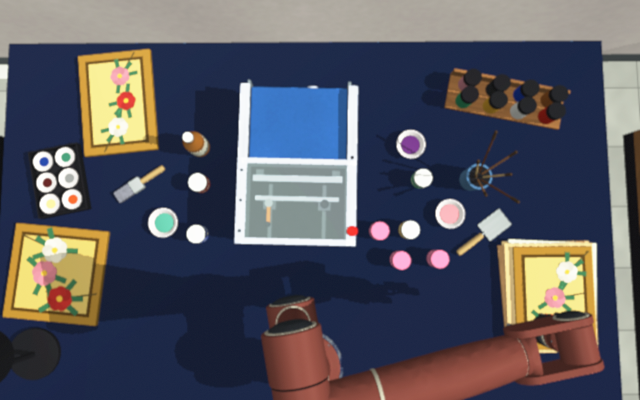

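View pics/side0.png

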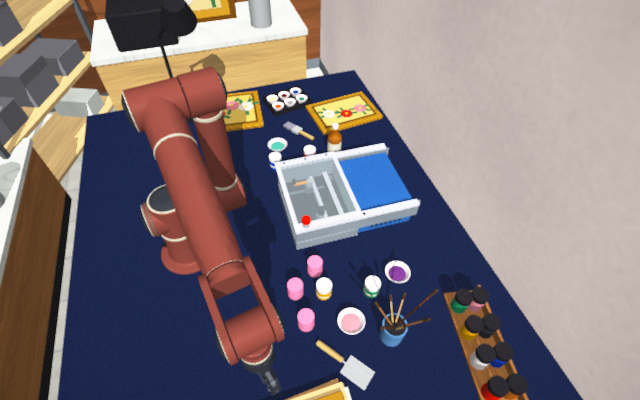

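Both pictures show four white-capped jars on the bench. In the top view they are red at (198,183), blue at (196,234), green at (423,178) and ochre at (410,230). Three pink-capped look-alikes stand at (380,230), (401,260) and (440,260). The plunger knob is at (352,231).

```bash
cat > h.py <<'E'
from rig import env
import cv2,numpy as np
from scipy.spatial.transform import Rotation as R
def cloud(n,d):
    c=env.camera_params(n);K=c["mtx"];v,u=np.mgrid[:400,:640]
    P=np.stack([(u-K[0,2])/K[0,0]*d,-(v-K[1,2])/K[1,1]*d,-d],-1)
    return P@R.from_rotvec(c["rotation"]).as_matrix().T+c["xyz"]
def ray(n,u,v,z):
    c=env.camera_params(n);K=c["mtx"]
    r=R.from_rotvec(c["rotation"]).apply([(u-K[0,2])/K[0,0],-(v-K[1,2])/K[1,1],-1])
    return c["xyz"]+r*(z-c["xyz"][2])/r[2]
def save(n,name,box=None,k=1):
    p,d=env.read_camera(n);q=p[...,::-1]
    if box: q=q[box[1]:box[3],box[0]:box[2]]
    cv2.imwrite(f"pics/{name}.png",cv2.resize(q,None,fx=k,fy=k,interpolation=cv2.INTER_CUBIC)); return p,d
E
python3 - <<'E'
from h import *
np.set_printoptions(precision=4,suppress=True)
for n in("top","side"):
    p,d=env.read_camera(n);P=cloud(n,d)
    for t in["jar_red","jar_blue","jar_green","jar_ochre","plunger_top","bar_handle","lever_grip","shaker"]:
        for r in env.cut_out(t,n)[:3]:
            m=r["pixels"];z=P[m][:,2];top=m&(P[...,2]>np.percentile(z,95)-.012)
            print(n,t,round(r["conf"],2),np.round(r["extent"],1),"top",P[top].mean(0),"zmax",np.percentile(z,95),"mid",np.median(P[m],0))
    if n=="top":
        v,u=np.mgrid[:400,:640]
        m=(abs(P[...,2]-.151)<.012)&(u>215)&(u<375)&(v>65)&(v<260)&(p.min(-1)>170)
        print(m.sum()); q=P[m][:,:2].astype(np.float32); print(cv2.minAreaRect(q))
        cv2.imwrite("pics/m.png",m*255)
        np.save("q.npy",P[m])
        w=p[60:260,170:470,::-1]; cv2.imwrite("pics/crop.png",cv2.resize(w,None,fx=2.6,fy=2.6,interpolation=cv2.INTER_CUBIC))
E
```

```text
top jar_red 0.62 [198.7 185.1  18.   18.5] top [0.583  0.339  0.0715] zmax 0.0705153485458958 mid [0.5815 0.3369 0.0638]
top jar_blue 0.67 [198.  232.8  23.4  16.5] top [0.4216 0.3431 0.0657] zmax 0.070793715029657 mid [0.4216 0.3376 0.0643]
top jar_blue 0.2 [295.5 163.7 122.  162. ] top [0.5253 0.0263 0.169 ] zmax 0.1627262717790679 mid [0.6193 0.0229 0.154 ]
top jar_green 0.74 [420.1 178.6  21.   26. ] top [ 0.591  -0.3656  0.0861] zmax 0.07124764289935603 mid [ 0.5913 -0.365   0.0645]
top jar_green 0.38 [298.  163.1 120.8 163.8] top [0.5251 0.0262 0.1687] zmax 0.16271312009370426 mid [0.6185 0.0229 0.1541]
top jar_green 0.38 [139.9 185.3  50.   39.7] top [0.58   0.5503 0.0223] zmax 0.02464847451417107 mid [0.5754 0.556  0.018 ]
top jar_ochre 0.84 [411.5 228.4  19.6  17.4] top [ 0.4308 -0.3221  0.0818] zmax 0.07230703109899878 mid [ 0.4303 -0.3212  0.0658]
top jar_ochre 0.73 [294.2 164.6 121.9 163.2] top [0.5252 0.0262 0.1689] zmax 0.16273492797483038 mid [0.6199 0.023  0.154 ]
top jar_ochre 0.67 [483.1 232.8  54.4  44.2] top [ 0.3914 -0.5234  0.0567] zmax 0.021860077821628087 mid 
[... 1093 characters left out ...]
 zmax 0.06859162348485487 mid [ 0.4316 -0.3388  0.0636]
side jar_ochre 0.76 [293.4 287.   13.1  19.4] top [ 0.3397 -0.2991  0.0655] zmax 0.06941917391339587 mid [ 0.339  -0.3094  0.0636]
side jar_ochre 0.54 [306.5 317.8  18.7  23.1] top [ 0.3411 -0.4221  0.0751] zmax 0.06857136771487046 mid [ 0.3406 -0.4262  0.0641]
side plunger_top 0.58 [306.9 219.6   5.5  10.8] top [ 0.4288 -0.1369  0.1987] zmax 0.20273625924733996 mid [ 0.428  -0.1399  0.1976]
side bar_handle 0.44 [304.5 221.9   3.7   9.3] top [ 0.4285 -0.137   0.1988] zmax 0.20278915454600543 mid [ 0.4283 -0.1397  0.1982][ WARN:0@5.862] global loadsave.cpp:1063 imwrite_ Unsupported depth image for selected encoder is fallbacked to CV_8U.
```

View pics/crop.png

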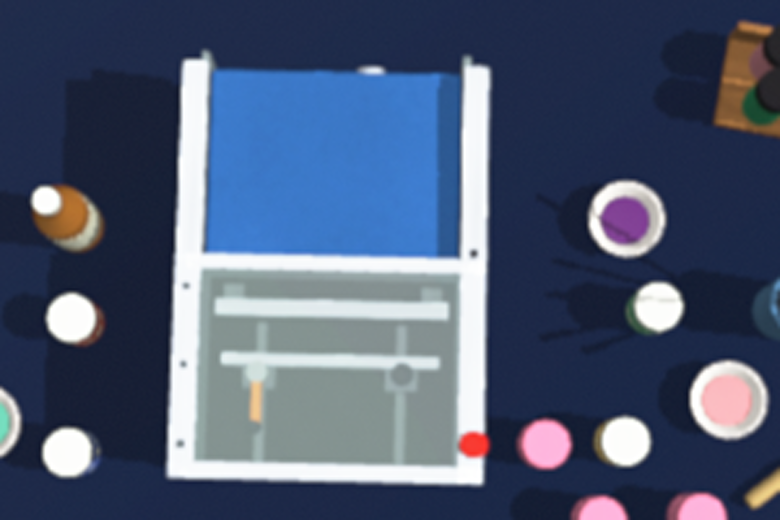

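The enlarged crop confirms which jars are meant. The white caps are ochre (625,441), green (657,306), red (72,318) and blue (70,452). The pink-capped one at (545,443) is a look-alike and stays put. Next I'll refine the shaker pose and open the lid.

```bash
cat >> h.py <<'E'
import os,json
def S():
    return json.load(open("shaker.json"))
def W(x,y,z):   # shaker mm -> world m
    ox,oy,a=S();c,s=np.cos(a),np.sin(a)
    return np.array([ox+(c*x-s*y)/1e3,oy+(s*x+c*y)/1e3,z/1e3])
def inv(p):
    ox,oy,a=S();c,s=np.cos(a),np.sin(a);d=(np.array(p)[:2]-[ox,oy])*1e3
    return np.array([c*d[0]+s*d[1],-s*d[0]+c*d[1],p[2]*1e3])
def down(a): return (R.from_euler("z",a)*R.from_euler("x",np.pi)).as_rotvec()
def DX(): return down(np.pi/2+S()[2])   # fingers close along shaker x
def DY(): return down(S()[2])           # along shaker y
def st(tag=""):
    o=env.observe();f=o["contact_force"]
    print(tag,"t%.1f"%o["clock"],"tcp_s",inv(o["tool_pos"]).round(1),"F",f.round(1),"w %.3f gf %.1f"%(o["grip_width"],o["grip_force"]),flush=True);return o
def cap(p,xy,rad=.05,z=.066):
    """centre of the white cap nearest world xy in a top picture"""
    c=env.camera_params("top");m=(p.min(-1)>150)&(p.max(-1).astype(int)-p.min(-1)<45)
    n,l,s,ce=cv2.connectedComponentsWithStats(m.astype(np.uint8))
    best=[]
    for i in range(1,n):
        if 80<s[i,4]<420 and max(s[i,2:4])<26:
            q=ray("top",*ce[i],z); e=np.hypot(*(q[:2]-xy))
            if e<rad: best.append((e,q[0],q[1],s[i,4]))
    return min(best) if best else None
E
python3 - <<'E'
from h import *
q=np.load("q.npy")
a=-.028
for k in range(4):
    c,s=np.cos(a),np.sin(a);X=c*q[:,0]+s*q[:,1];Y=-s*q[:,0]+c*q[:,1]
    b=np.arange(X.min()+.02,X.max()-.02,.012);L=[];H=[];xm=[]
    for u in b:
        w=Y[(X>=u)&(X<u+.012)]
        if len(w)>10: L.append(np.percentile(w,1));H.append(np.percentile(w,99));xm.append(u)
    sl=[np.polyfit(xm,v,1)[0] for v in(L,H)]; a+=np.mean(sl); print(a,sl,np.median(L),np.median(H))
c,s=np.cos(a),np.sin(a);X=c*q[:,0]+s*q[:,1];Y=-s*q[:,0]+c*q[:,1]
x0,x1=np.percentile(X,[.3,99.7]);print("X",x0,x1,x1-x0)
cx=(x0+x1)/2-.104;cy=(np.median(L)+np.median(H))/2
ox,oy=c*cx-s*cy,s*cx+c*cy;print(ox,oy)
json.dump([ox,oy,a],open("shaker.json","w"))
p,d=env.read_camera("top")
for n,xy in dict(red=(.582,.336),blue=(.422,.338),green=(.591,-.366),ochre=(.431,-.322)).items(): print(n,cap(p,xy))
m=(p[...,0]>150)&(p[...,1]<60)&(p[...,2]<60);m[:,:335]=0;m[:,370:]=0;v,u=np.nonzero(m);k=ray("top",u.mean(),v.mean(),.197);print("knob",len(u),k,inv(k), "pred",W(-95,-164,200))
for n,(u,v) in dict(handle=(401,376),piv=(256,372),barfar=(330,352),barnear=(330,366),restnear=(330,318),restfar=(330,299)).items():
    print(n,inv(ray("top",170+u/2.6,60+v/2.6,.137 if n in("handle","piv") else .087)).round(1))
for x,y,z in((-95,-164,180),(125,-164,180),(-60,-85,110),(22,90,86)): print(env.solve_ik(W(x,y,z),DX() if y==-164 or y==90 else DY()))
E
```

```text
-0.050267284586017896 [np.float64(-0.048204624118677125), np.float64(0.003670054946641324)] -0.13448685765755025 0.2174649786017921
-0.07754605504354097 [np.float64(-0.0801077934822189), np.float64(0.02555025256717276)] -0.1200168851229805 0.23162279798740315
-0.04947062571281739 [np.float64(0.003178328661407142), np.float64(0.052972530000040007)] -0.10247758309260235 0.2491042101486305
-0.07714773002278284 [np.float64(-0.08011911747742995), np.float64(0.02476490885749904)] -0.12059154066449848 0.23110198387207817
X 0.3800930539154465 0.8705869967603526 0.49049394284490605
0.5240479337533267 0.01491055541133935
red (np.float64(0.005556728998750934), np.float64(0.5851631547041164), np.float64(0.3405685544194401), np.int32(279))
blue (np.float64(0.004707164767593845), np.float64(0.4231096276203187), np.float64(0.3425745083553867), np.int32(279))
green (np.float64(0.0068595779133698125), np.float64(0.5951720865669836), np.float64(-0.37144495205003547), np.int32(271))
ochre (np.float64(0.0058821826354881895), np.float64(0.4325482294486568), np.float64(-0.327674773839683), np.int32(281))
knob 57 [ 0.4278189  -0.13760029  0.197     ] [ -84.18861054 -159.47370413  197.        ] pred [ 0.41669082 -0.14127987  0.2       ]
handle [-11.9 -74.3 137. ]
piv [-19.2  92.6 137. ]
barfar [14.1 11.3 87. ]
barnear [-2.6 10.1 87. ]
restnear [54.7 14.3 87. ]
restfar [77.5 16.  87. ]
[-0.49633846 -0.38098476  2.08240632  0.          1.44017109 -0.41919073]
[-0.357286    0.15779675  1.58658789  0.          1.39720802 -0.28013827]
[-3.02733145e-01 -2.42815728e-01  2.09695424e+00 -4.44089210e-16
  1.28745414e+00  1.34521091e+00]
[0.05176559 0.04019326 1.8797225  0.         1.2216769  0.12891332]
```

Run:
```python
from h import *
from scipy.optimize import least_squares
# crop px -> shaker mm
F=[((168,478),(-137,176,158)),((484,484),(-137,-176,158)),((184,60),(345,178,150)),((490,66),(345,-178,150)),((473.5,445),(-95,-164,198))]
A=np.array([ray("top",170+u/2.6-.3,60+v/2.6-.3,z[2]/1e3)[:2] for (u,v),z in F]);B=np.array([z[:2] for _,z in F])/1e3
def f(t):
    c,s=np.cos(t[2]),np.sin(t[2]);return (B@np.array([[c,s],[-s,c]])+t[:2]-A).ravel()
r=least_squares(f,[.53,.026,-.03]);print(r.x,(r.fun.reshape(-1,2)*1e3).round(1))
json.dump(list(r.x),open("shaker.json","w"))
for n,(u,v) in dict(handle=(401,376),piv=(256,372),barfar=(330,352),restnear=(330,318)).items():
    print(n,inv(ray("top",170+u/2.6,60+v/2.6,.137 if n in("handle","piv") else .087)).round(1))
```

```text
[ 0.52633892  0.0248912  -0.02771828] [[ 2.  -2. ]
 [ 1.   2.3]
 [-1.1 -0. ]
 [-1.8  0.9]
 [-0.1 -1.2]]
handle [-17.5 -83.7 137. ]
piv [-16.6  83.4 137. ]
barfar [12.6  0.6 87. ]
restnear [53.4  1.6 87. ]
```

Run:
```python
from h import *
o=env.observe(); p=o["tool_pos"]; env.line_to([p[0],p[1],.36],velocity=.25)
env.movep(W(-95,-164,290),DX())
env.move_gripper(.75,80)
env.line_to(W(-95,-164,172),velocity=.15)
st("at")
save("side","knob",(220,140,420,290),4)
env.move_gripper(0,80); st("grip")
env.line_to(W(-95,-164,185),velocity=.05); st("lift")
```

```text
at t4.9 tcp_s [ -94.4 -164.3  173.1] F [-0.4 -0.9 -0.8] w 0.753 gf 0.0
grip t5.4 tcp_s [ -92.5 -164.3  173.9] F [7.7 0.6 0.8] w 0.350 gf 78.9
lift t5.8 tcp_s [ -92.6 -164.2  184.4] F [ 13.5  -3.  -11.2] w 0.349 gf 79.8
```

View pics/knob.png

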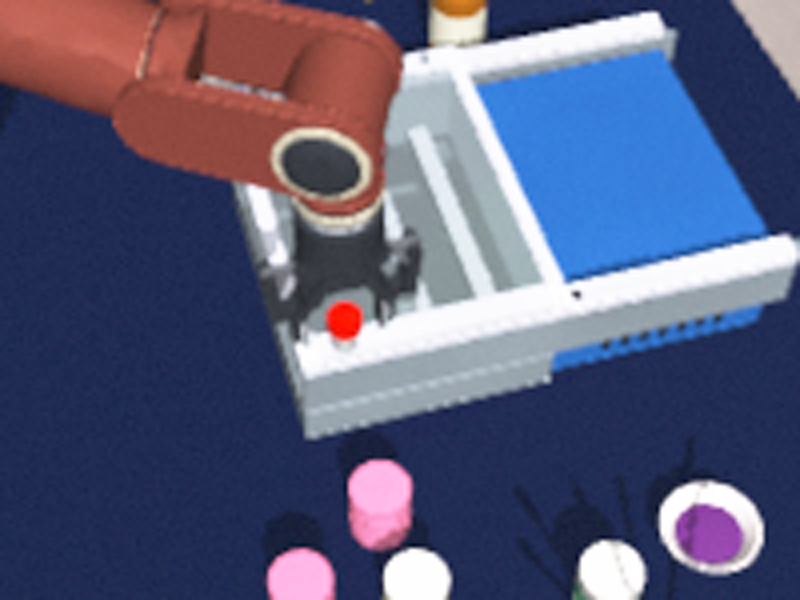

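The fingers straddle the red knob on the right-hand rail, and the lift force matches the pin being about 11 mm up. Sliding the lid open.

Run:
```python
from h import *
st()
env.line_to(W(-62,-164,186),velocity=.05); st("free?")
env.line_to(W(122,-164,185),velocity=.12); st("near")
env.line_to(W(129,-164,184),velocity=.03); st("stop")
```

```text
t5.8 tcp_s [ -92.6 -164.2  184.4] F [ 13.5  -3.  -11.2] w 0.349 gf 79.8
free? t6.6 tcp_s [ -63.2 -164.1  184.3] F [ -2.6  -3.7 -10.9] w 0.345 gf 80.2
near t8.3 tcp_s [ 121.3 -164.2  184.1] F [ -2.   -4.2 -10.6] w 0.349 gf 79.7
stop t8.7 tcp_s [ 127.8 -164.2  183. ] F [ -5.1  -4.2 -11.2] w 0.352 gf 80.4
```

Run:
```python
from h import *
env.line_to(W(131,-164,184),velocity=.03); st("push")
env.line_to(W(131,-164,173),velocity=.04); st("lower")
env.move_gripper(.75,80); st("open")
env.line_to(W(128,-164,290),velocity=.25)
env.movep(W(-60,60,300),DY())
env.wait(.2)
p,d=save("top","lidopen",(220,70,370,260),3.1);P=cloud("top",d)
m=(p[...,0]>150)&(p[...,1]<60)&(p[...,2]<60);m[:,:335]=0;m[:,370:]=0;v,u=np.nonzero(m);print("knob",inv(ray("top",u.mean(),v.mean(),.197)),np.sort(P[m][:,2])[-20:].round(3))
```

```text
push t8.9 tcp_s [ 127.9 -164.2  182. ] F [-10.5  -3.6 -10. ] w 0.347 gf 80.6
lower t9.3 tcp_s [ 128.  -164.2  174. ] F [-15.1  -3.2  -1.6] w 0.345 gf 82.0
open t9.8 tcp_s [ 132.2 -163.8  174.8] F [ 0.1 -0.5  0.5] w 0.749 gf 0.0
knob [ 124.7766892  -164.34007595  197.        ] [0.201 0.201 0.201 0.201 0.202 0.202 0.202 0.203 0.203 0.203 0.203 0.203
 0.203 0.203 0.204 0.204 0.205 0.206 0.206 0.206]
```

View pics/lidopen.png

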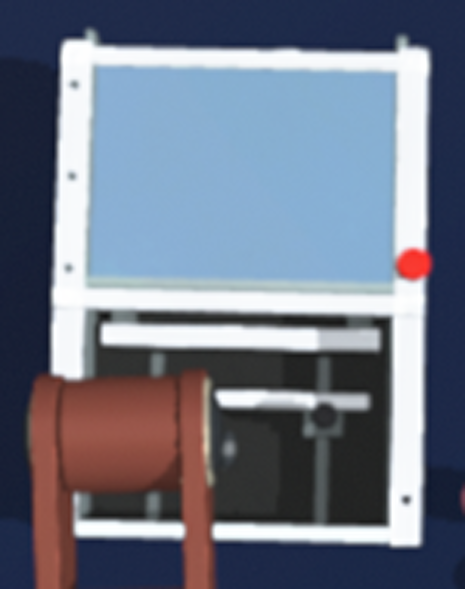

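The lid is fully open and the knob is back at home height. The bar handle is at crop (323,416) and the arm hides the lever, so I'll step aside to locate it.

Run:
```python
from h import *
env.movep(W(-60,-200,300),DY())
env.wait(.2)
p,d=save("top","lever",(240,140,350,235),7)
np.set_printoptions(suppress=True)
for t in("lever_grip","bar_handle","lever","bar"):
    for r in env.cut_out(t,"top")[:2]: e=r["extent"];print(t,round(r["conf"],2),np.round(e,1),inv(ray("top",e[0],e[1],.137)).round(1))
h=cv2.cvtColor(p,cv2.COLOR_RGB2HSV);m=(h[...,0]>5)&(h[...,0]<22)&(h[...,1]>120)&(h[...,2]>120);m[:150]=0;m[240:]=0;m[:,:245]=0;m[:,345:]=0
q=np.array([inv(ray("top",u,v,.111)) for v,u in np.argwhere(m)]);print(len(q),q.mean(0),q.min(0),q.max(0))
```

```text
lever_grip 0.35 [297.6 161.9 126.  164.2] [109.8  -0.7 137. ]
bar_handle 0.6 [297.4 212.3  84.   33.2] [-42.3  -3.9 137. ]
bar_handle 0.47 [422.2 178.5  14.8  21.4] [  67.7 -376.6  137. ]
76 [-49.08211244  86.05217807 111.        ] [-72.46617387  79.48378253 111.        ] [-26.72894254  92.83913197 111.        ]
```

View pics/lever.png

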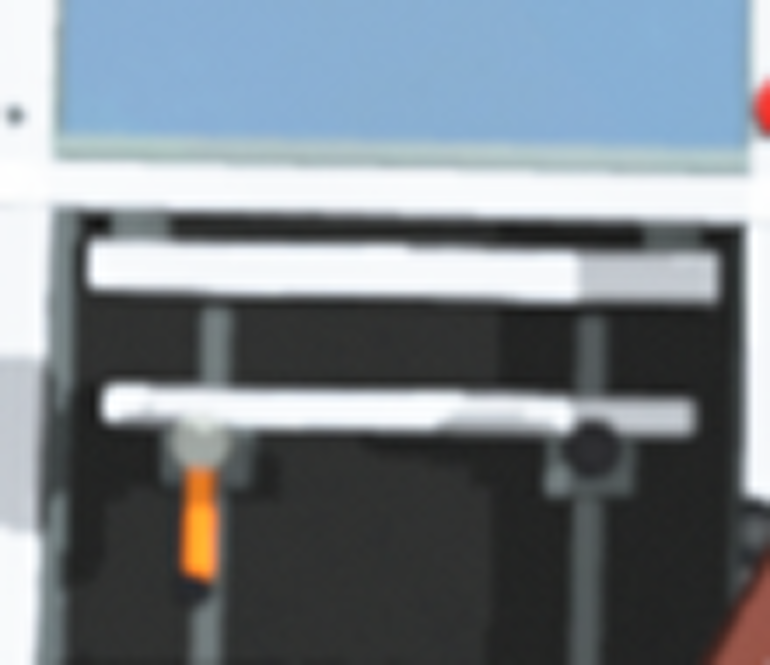

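The lever grip is the dark knob at crop (196,585), just below the orange arm. The pivot is at (200,440) and the bar handle at (590,448). Next I'll swing the lever.

```bash
cat >> h.py <<'E'
def swing(px,py,a0,a1,z,n=10):
    for t in np.linspace(a0,a1,n+1)[1:]:
        env.line_to(W(px-65*np.cos(t),py-65*np.sin(t),z),velocity=.09)
E
python3 - <<'E'
from h import *
print(inv(ray("top",268,223.6,.137)),inv(ray("top",324.3,204,.137)),inv(ray("top",268.6,202.9,.137)))
env.movep(W(-81,85,220),DY())
env.move_gripper(.5,25)
env.line_to(W(-81,85,115),velocity=.15);st("down")
env.move_gripper(0,25);o=st("grip")
g=inv(o["tool_pos"])
px,py=-81+65,g[1]
swing(px,py,0,1.62,116); st("swung")
E
```

```text
[-77.99734876  82.90726458 137.        ] [-15.69252719 -83.83245129 137.        ] [-16.08486922  82.98226611 137.        ]
down t16.1 tcp_s [-80.3  85.1 115.9] F [-0.6  0.3  0.5] w 0.503 gf 0.0
grip t16.4 tcp_s [-80.1  85.2 116.3] F [0.6 0.4 4.7] w 0.174 gf 25.4
swung t19.1 tcp_s [-12.4  21.  116.3] F [1.5 5.6 2.9] w 0.172 gf 25.4
```

Run:
```python
from h import *
env.move_gripper(.45,25)
env.line_to(W(-12,21,215),velocity=.25)
env.movep(W(-15,-84.5,215),DY())
env.move_gripper(.65,60)
env.line_to(W(-15,-84.5,113),velocity=.15);st("down")
env.move_gripper(0,60);st("grip")
env.line_to(W(-66,-84.5,113),velocity=.06);st("pull")
for x in(-69,-72,-75):
    env.line_to(W(x,-84.5,113),velocity=.04);o=st(str(x))
env.move_gripper(.6,60);st("open")
env.line_to(W(-73,-84.5,230),velocity=.25)
env.movep(W(-60,-330,330),DY()); env.wait(.1)
p,d=save("top","bar",(170,130,450,260),2.8)
for n,xy in dict(red=(.582,.336),blue=(.422,.338),green=(.591,-.366),ochre=(.431,-.322)).items(): print(n,cap(p,xy,.12))
st()
```

```text
down t21.7 tcp_s [-14.3 -84.6 114. ] F [-0.4  0.2  0.5] w 0.649 gf 0.0
grip t22.0 tcp_s [-14.1 -83.9 114.7] F [-1.2  4.2  5.9] w 0.287 gf 59.1
pull t23.0 tcp_s [-63.8 -83.9 114.7] F [5.  4.1 2.8] w 0.282 gf 58.9
-69 t23.3 tcp_s [-66.7 -83.9 114.7] F [4.8 4.7 2.7] w 0.283 gf 59.3
-72 t23.5 tcp_s [-69.7 -83.9 114.7] F [6.2 5.1 2.4] w 0.283 gf 59.3
-75 t23.8 tcp_s [-72.7 -83.9 114.7] F [5.7 4.9 2.7] w 0.282 gf 59.3
open t24.2 tcp_s [-75.3 -84.7 112.8] F [-0.5 -0.4  0.6] w 0.602 gf 0.0
red (np.float64(0.006223069221628301), np.float64(0.5855672845105868), np.float64(0.3410991246069992), np.int32(244))
blue (np.float64(0.00435721200319563), np.float64(0.42255947873941824), np.float64(0.3423211433650055), np.int32(261))
green (np.float64(0.0068595779133698125), np.float64(0.5951720865669836), np.float64(-0.37144495205003547), np.int32(271))
ochre (np.float64(0.03212202640105983), np.float64(0.4276725056945286), np.float64(-0.3539492153543313), np.int32(123))
 t26.0 tcp_s [ -59.9 -328.5  329.1] F [-0.5  0.2  0.2] w 0.598 gf 0.0
```

View pics/bar.png

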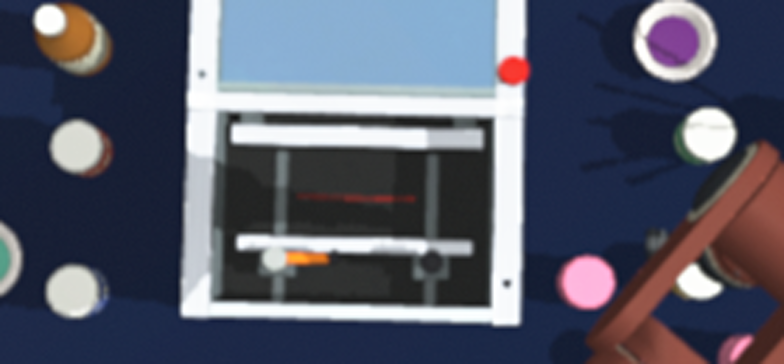

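The bar is drawn back, with its face well behind the red line at crop row 198. The lever is free and points along the bar. Starting on the jars with red.

```bash
cat >> h.py <<'E'
def grab(xy,zt=.033):
    env.movep([xy[0],xy[1],.20],DX()); env.move_gripper(.85,60)
    env.line_to([xy[0],xy[1],zt],velocity=.15); env.move_gripper(0,60)
    o=st("grabbed"); env.line_to([*o["tool_pos"][:2],.235],velocity=.2); return st("lifted")
def put(x,y,zb=88.5):
    env.line_to(W(x,y,235),velocity=.25);o=st("over")
    if o["grip_force"]<15: print("LOST?");return
    env.line_to(W(x,y,zb+12),velocity=.15);f0=env.observe()["contact_force"][2]
    for z in np.arange(zb+9,zb-1.9,-1.5):
        env.line_to(W(x,y,z),velocity=.03);o=env.observe()
        if o["contact_force"][2]-f0>3: break
    st("down"); env.move_gripper(.80,60)
    env.line_to(W(x,y,230),velocity=.25)
E
python3 - <<'E'
from h import *
env.movep(W(-40,60,330),DX())
o=grab((.5855,.3415))
put(18,93); st()
E
```

```text
grabbed t30.5 tcp_s [ 51.6 318.8  35. ] F [-0.   1.2  4.9] w 0.638 gf 64.2
lifted t31.6 tcp_s [ 50.7 318.3 232.5] F [ 0.8 -0.5 -1.6] w 0.636 gf 63.6
over t32.7 tcp_s [ 18.   93.7 234.8] F [ 0.2  0.5 -0.9] w 0.638 gf 63.6
down t35.5 tcp_s [18.2 93.  90. ] F [-4.3 -1.2  5.4] w 0.638 gf 64.5
 t36.5 tcp_s [ 17.2  92.9 228.3] F [ 0.1 -0.5 -0.5] w 0.794 gf 0.0
```

Run:
```python
from h import *
p,d=env.read_camera("top"); c=cap(p,(.4226,.3423),.09); print(c)
xy=(.4226,.3428) if c is None or c[0]<.008 or c[3]<200 else c[1:3]
grab(xy); put(18,31)
env.movep(W(-40,60,330),DX())
p,d=save("top","two",(170,130,450,260),2.8)
for n,xy in dict(green=(.5952,-.3714),ochre=(.4325,-.3277)).items(): print(n,cap(p,xy,.1))
st()
```

```text
(np.float64(0.0005272500004474397), np.float64(0.4231073768961688), np.float64(0.34215660806087533), np.int32(283))
grabbed t39.4 tcp_s [-111.3  315.7   34.8] F [1.3 0.3 6.1] w 0.635 gf 64.3
lifted t40.5 tcp_s [-112.2  315.1  232.8] F [-0.3  0.1 -3.5] w 0.642 gf 63.7
over t41.9 tcp_s [ 17.6  31.9 234.9] F [ 0.8 -0.4 -2.8] w 0.645 gf 63.7
down t44.7 tcp_s [18.2 31.  89.8] F [-4.1 -0.4  5.4] w 0.636 gf 64.4
green (np.float64(5.291357618936938e-05), np.float64(0.5951720865669836), np.float64(-0.37144495205003547), np.int32(271))
ochre (np.float64(0.03152364843752385), np.float64(0.4398875751554905), np.float64(-0.3583457850957449), np.int32(281))
 t46.3 tcp_s [-40.7  59.9 327.1] F [-0.2  0.1 -0.3] w 0.803 gf 0.0
```

View pics/two.png

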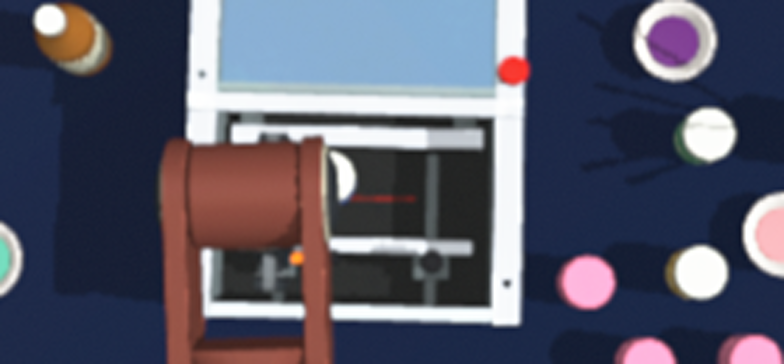

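Ochre has been knocked about 3 cm to (0.440,-0.358), at crop (700,271). It still has its white cap and stands clear of the pink ones at (587,282) and (645,360). Green hasn't moved.

Run:
```python
from h import *
env.movep([.5952,-.372,.32],DX())
grab((.5952,-.372)); put(18,-31)
p,d=env.read_camera("top"); c=cap(p,(.44,-.3585),.08); print(c)
xy=c[1:3] if c else (.44,-.3585)
env.movep([*xy,.28],DX())
grab(xy); put(18,-93)
env.movep(W(-60,-300,330),DY()); env.wait(.1)
save("top","four",(230,130,350,250),5)
st()
```

```text
grabbed t50.4 tcp_s [  81.  -395.7   35.2] F [ 0.8 -0.3  5.5] w 0.635 gf 64.3
lifted t51.5 tcp_s [  80.2 -395.1  232.4] F [ 0.3  0.2 -2.6] w 0.635 gf 64.0
over t53.2 tcp_s [ 18.1 -31.8 235. ] F [-0.   0.7 -2.4] w 0.640 gf 64.0
down t56.0 tcp_s [ 18.3 -31.   90.1] F [-3.1  0.5  7.4] w 0.638 gf 64.6
(np.float64(0.0001908443930467941), np.float64(0.4398875751554905), np.float64(-0.3583457850957449), np.int32(281))
grabbed t60.6 tcp_s [ -74.7 -386.5   34.8] F [0.2 0.9 6. ] w 0.634 gf 64.3
lifted t61.8 tcp_s [ -75.5 -385.8  232.7] F [-0.3 -0.8 -2.9] w 0.637 gf 63.7
over t63.1 tcp_s [ 17.8 -93.8 234.9] F [-0.8 -0.3 -2.8] w 0.637 gf 63.7
down t66.0 tcp_s [ 18.2 -93.   89.8] F [-4.1  1.6  5.9] w 0.635 gf 64.4
 t68.2 tcp_s [ -59.8 -299.1  328.7] F [-0.  -0.9 -0.6] w 0.804 gf 0.0
```

View pics/four.png

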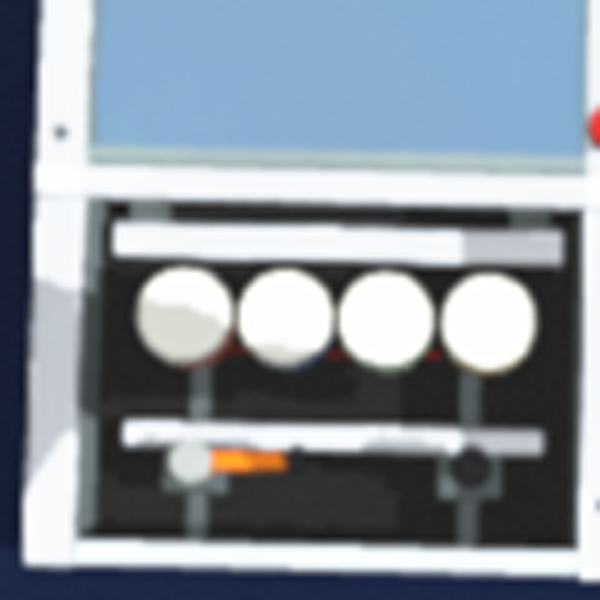

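All four white-capped jars stand in one row in front of the rest, with caps at crop (185,315), (286,317), (387,320) and (488,321). Pushing the bar up to them.

Run:
```python
from h import *
env.movep(W(-73,-84,230),DY())
env.move_gripper(.65,90)
env.line_to(W(-73,-84,113),velocity=.15)
env.move_gripper(0,90);st("grip")
env.line_to(W(-34,-84,113),velocity=.06);st("push")
for x in np.arange(-32,-14,1.5):
    env.line_to(W(x,-84,113),velocity=.03);o=st("%.1f"%x)
    if -o["contact_force"][0]>24: break
```

```text
grip t70.7 tcp_s [-72.2 -83.8 114.6] F [-1.4  1.9  5. ] w 0.272 gf 88.0
push t71.5 tcp_s [-34.6 -83.9 114.6] F [-8.7  1.2 10.9] w 0.272 gf 88.8
-32.0 t71.8 tcp_s [-33.2 -83.8 114.6] F [-11.1   1.2  11.7] w 0.274 gf 89.2
-30.5 t72.0 tcp_s [-31.9 -83.9 114.6] F [-11.2   2.5  11.4] w 0.274 gf 89.2
-29.0 t72.3 tcp_s [-30.4 -83.9 114.6] F [-11.2   2.   12.9] w 0.271 gf 89.2
-27.5 t72.5 tcp_s [-28.9 -83.8 114.6] F [-10.9   1.9  11.8] w 0.273 gf 89.2
-26.0 t72.8 tcp_s [-27.4 -83.8 114.6] F [-12.1   2.4  12.9] w 0.270 gf 89.2
-24.5 t73.0 tcp_s [-25.9 -83.8 114.6] F [-11.1   0.4  11.8] w 0.273 gf 89.2
-23.0 t73.3 tcp_s [-24.5 -83.9 114.6] F [-11.7   2.2  11.9] w 0.271 gf 89.2
-21.5 t73.5 tcp_s [-24.5 -83.8 114.6] F [-16.9   0.8  16.5] w 0.274 gf 89.6
-20.0 t73.8 tcp_s [-24.5 -83.8 114.5] F [-24.7   1.9  21.9] w 0.273 gf 90.0
```

Run:
```python
from h import *
env.move_gripper(.6,60)
env.line_to(W(-23,-84,215),velocity=.25)
env.movep(W(-23,20.5,215),DY())
env.move_gripper(.5,25)
env.line_to(W(-23,20.5,115),velocity=.15);st("down")
env.move_gripper(0,25);o=st("grip")
g=inv(o["tool_pos"]);py=85.2;t0=np.arcsin(np.clip((py-g[1])/65,-1,1))
swing(-24.5,py,1.55,-.03,116,12);st("locked")
env.move_gripper(.5,25)
o=env.observe();env.line_to(W(-89.5,86,225),velocity=.25)
env.movep(W(-60,-300,330),DX()); env.wait(.1)
save("top","locked",(230,130,350,250),5);st()
```

```text
down t76.3 tcp_s [-22.3  20.4 116. ] F [ 0.6  0.1 -0.2] w 0.500 gf 0.0
grip t76.6 tcp_s [-22.   21.  116.4] F [0.8 2.6 4.1] w 0.171 gf 25.5
locked t79.7 tcp_s [-89.9  87.3 116.3] F [0.7 1.1 7.6] w 0.173 gf 25.7
 t82.8 tcp_s [ -59.9 -299.5  329.8] F [-0.3  0.5  1.2] w 0.498 gf 0.0
```

View pics/locked.png

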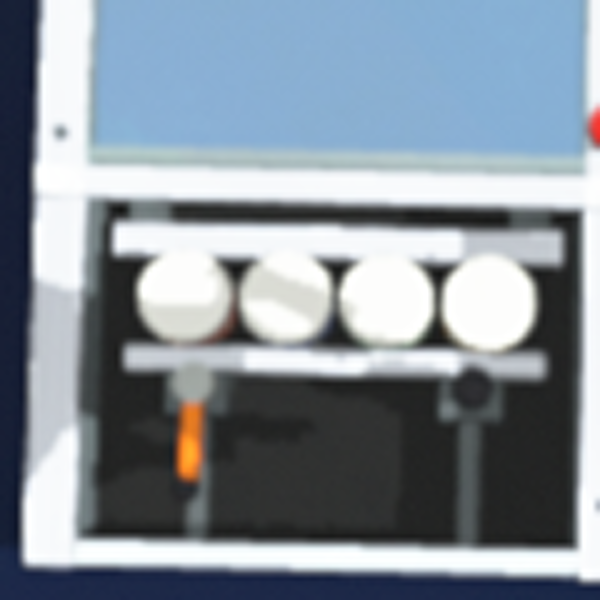

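The jars sit snug between the bar and the rest, and the orange lever is locked, pointing back at crop (187,480). Shutting the lid.

Run:
```python
from h import *
env.movep(W(127.5,-164,290),DX())
env.move_gripper(.75,80)
env.line_to(W(127.5,-164,172),velocity=.15)
env.move_gripper(0,80); st("grip")
env.line_to(W(127.5,-164,185),velocity=.05); st("lift")
env.line_to(W(95,-164,186),velocity=.05); o=st("free?")
if abs(o["contact_force"][0])<20:
    env.line_to(W(-86,-164,185),velocity=.12); st("near")
    env.line_to(W(-94,-164,184),velocity=.03); st("stop")
    env.line_to(W(-96,-164,183),velocity=.03); st("push")
```

```text
grip t85.4 tcp_s [ 127.9 -164.2  173.8] F [-3.4  0.6  6.1] w 0.351 gf 78.7
lift t85.8 tcp_s [ 126.6 -164.1  182.9] F [  1.4  -3.4 -10.8] w 0.348 gf 79.7
free? t86.6 tcp_s [  93.9 -164.1  185.5] F [ -1.9  -3.7 -12. ] w 0.349 gf 79.9
near t88.3 tcp_s [ -85.8 -164.   185. ] F [  1.   -3.7 -11.8] w 0.341 gf 79.9
stop t88.7 tcp_s [ -92.3 -164.1  184.9] F [  6.8  -2.9 -11.9] w 0.353 gf 80.3
push t88.9 tcp_s [ -92.4 -164.1  184.9] F [ 12.6  -2.9 -11.5] w 0.340 gf 80.5
```

Run:
```python
from h import *
env.line_to(W(-95,-164,173),velocity=.04); st("lower")
env.move_gripper(.75,80); st("open")
env.line_to(W(-92,-164,300),velocity=.25)
env.movep([.18,-.55,.36],DX()); env.wait(.2); st()
p,d=save("top","end",(170,60,470,260),2.6);P=cloud("top",d)
m=(p[...,0]>150)&(p[...,1]<60)&(p[...,2]<60);m[:,:335]=0;m[:,370:]=0;m[:210]=0;v,u=np.nonzero(m);print("knob",inv(ray("top",u.mean(),v.mean(),.197)),np.median(P[m][:,2]))
```

```text
lower t89.3 tcp_s [ -92.3 -164.1  175. ] F [ 7.1 -1.9 -8. ] w 0.349 gf 80.6
open t89.8 tcp_s [ -94.7 -164.   173.9] F [0.9 0.  0. ] w 0.745 gf 0.0
 t92.4 tcp_s [-329.5 -583.8  360.1] F [-0.5  0.5  0.1] w 0.750 gf 0.0
knob [ -93.95507091 -165.14035251  197.        ] 0.19974613787666406
```

View pics/end.png

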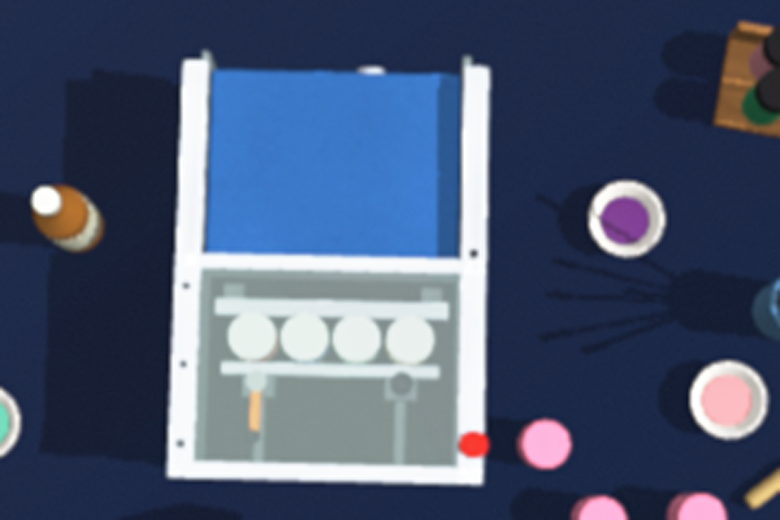

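The lid is shut, with the knob at (473,445) as at the start. Its height reads 0.1997 m, against 0.2003 m at the start (riding on the rail would be about 0.21), so the pin is home. All four jars are clamped and the things around the shaker are in place.

```bash
python3 -c "
from h import *
print(env.sign_off())"
```

```text
the job is handed in; nothing more can be done
None
```

The job is done and handed in after about 92 s of the 210 s allowed: all four white-capped jars stand clamped in one row, the lever is locked, and the lid is shut with the plunger home.

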